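# Seat the raised sample tube and confirm on the loader

### The job

One capped tube in the sample rack stands higher than all the others: with the fingertips, gently press it straight down until it is fully home, its cap level with the other long tubes. Then press the round key on the loader's keypad gently all the way down and let it come back up. Do not press the round key before the tube is home, do not pull the tube up, and touch no other tube or key and disturb nothing else on the bench.

Things in the scene. Friction and masses are not known exactly. Their poses are not given: they have to be found in the camera images.
- rack: Grey plastic tube rack, 92 x 160 mm and 55 mm high, fixed to the bench. Origin: centre of its underside; x across its short side, y along its long side, z up. It has a grid of holes 22 mm apart, only six filled: two rows of three upright tubes, 44 mm apart both ways, at x = -33 and +11 mm and y = -44, 0, +44 mm. Which tube stands where varies.
- raised_tube: The tube that is not fully in: white tube of 15 mm diameter under a blue cap of 19 mm diameter and 16 mm height, just like its neighbours, but its cap stands 15 to 22 mm higher than the other long tubes. Origin: centre of the flat top of its cap; z up. It slides straight down in its hole against a friction of about 4 N, stays where it is left, and stops dead when home, with the cap's top 104 mm above the bench.
- tube_a: One of four long tubes already fully home, like the raised one. Origin: centre of its cap's flat top, 104 mm above the bench; z up. Leave alone.
- tube_b: One of four long tubes already fully home, like the raised one. Origin: centre of its cap's flat top, 104 mm above the bench; z up. Leave alone.
- tube_c: One of four long tubes already fully home, like the raised one. Origin: centre of its cap's flat top, 104 mm above the bench; z up. Leave alone.
- tube_d: One of four long tubes already fully home, like the raised one. Origin: centre of its cap's flat top, 104 mm above the bench; z up. Leave alone.
- short_tube: A shorter tube of the same diameters, fully home, its cap's top only 80 mm above the bench. Origin: centre of the cap's top. Leave alone.
- keypad: White keypad of the sample loader, 110 x 200 mm, top face 34 mm above the bench (35.5 mm on the grey panel under the keys), fixed to the bench. Origin: centre of its underside; y along its long side, z up. It carries three black keys in a row, at x = -12 mm and y = -60, 0, +60 mm; which key is where varies.
- round_key: The round black key, 28 mm in diameter. Origin: centre of its flat top, 45 mm above the bench at rest; z up. It moves straight down by up to 6 mm on a spring (1.5 N to start, 4.5 N fully down, where it stops dead) and comes back up when let go.
- square_key: Square black key, 25 x 25 mm. Origin: centre of its top, 45 mm above the bench. Leave alone.
- bar_key: Long narrow black key, 44 mm (keypad's x) by 14 mm (keypad's y). Origin: centre of its top, 45 mm above the bench. Leave alone.
- jar: Loose specimen jar, 54 mm in diameter, 62 mm high. Origin: centre of its underside. Bystander.
- vial: Loose vial standing upright, 24 mm in diameter, 48 mm high. Origin: centre of its underside. Bystander.
- spare_cap: Loose spare blue cap, 22 mm in diameter, 16 mm high. Origin: centre of its underside. Bystander.
- tip_box: Loose box of pipette tips, 82 x 117 mm, 54 mm high. Origin: centre of its underside. Bystander.
- reagent: Loose reagent bottle, 60 mm in diameter, 90 mm high. Origin: centre of its underside. Bystander.
- forceps: Loose steel forceps lying flat, 130 mm long, about 20 mm wide, 4 mm thick. Origin: their middle. Bystander.
Things that resemble listed ones, but are neither listed nor needed, are in the scene too. What is shaped like the rack but green or orange is not meant.

How it is judged:
On the way, in this order (a step that is already met when the one before it is completed fails the run):
1. the raised tube is pressed home (z of raised_tube in the frame of rack below 0.107 m), for 0.2 s.
2. the round key is pressed down (z of round_key in the frame of keypad below 0.041 m), for 0.05 s.
At the end, for the whole second after the job is handed in: The raised tube's cap is within 3 mm of its home height (104 mm above the bench), the round key is back up (within 1.5 mm), the other tubes and keys are within 3 mm, and the loose bystanders within 15 mm, of where they started (z of raised_tube in the frame of rack below 0.107 m and z of round_key in the frame of keypad above 0.0435 m and distance of each of tube_a, tube_b, tube_c, tube_d, short_tube, square_key, bar_key from where it was at the start of the episode below 0.003 m and distance of each of jar, vial, spare_cap, tip_box, reagent, forceps from where it was at the start of the episode below 0.015 m); the robot touches nothing.
It fails at once if another tube or key is touched (over 1 N) (contact force between any of the fingers, the arm and tube_a above 1 N or contact force between any of the fingers, the arm and tube_b above 1 N or contact force between any of the fingers, the arm and tube_c above 1 N or contact force between any of the fingers, the arm and tube_d above 1 N or contact force between any of the fingers, the arm and short_tube above 1 N or contact force between any of the fingers, the arm and square_key above 1 N or contact force between any of the fingers, the arm and bar_key above 1 N).
It fails at once if the raised tube or the round key is pressed roughly (over 30 N) (contact force between any of the fingers, the arm and raised_tube above 30 N or contact force between any of the fingers, the arm and round_key above 30 N).
It fails at once if the raised tube is pulled up out of the rack (cap's top over 130 mm above the bench) (z of raised_tube in the frame of rack above 0.13 m).
It fails at once if the round key is pressed (over 2.5 mm) before the tube is home (z of round_key in the frame of keypad below 0.0425 m and not (z of raised_tube in the frame of rack below 0.107 m)).
It fails at once if a loose bystander is pushed or lifted (over 15 mm) (distance of any of jar, vial, spare_cap, tip_box, reagent, forceps from where it was at the start of the episode above 0.015 m).
It also fails if it takes over 43 s, if anything falls off the work surface, if the arm or the gripper's body presses on something with over 40 N, if the wrist force passes 120 N, or if a joint passes its speed limit or range.

### The arm

A 6-joint arm with a two-finger parallel gripper is mounted at the origin on the work surface. World frame = base frame: x ahead of the robot, y to its left, z up, the work surface at z = 0. Lengths are in m, angles in rad, forces in N, time in s.
With the tool pointing down it reaches from about 0.375 to 0.975 m from the base axis. Payload 3.8 kg.
Tool frame: the origin (TCP) lies at the very end of the fingers, on their centre line; the grasp point (between the pads) lies 19 mm behind it (bot.grip_point_offset is the distance from the TCP to the grasp point, in m); z points along the fingers, x is the direction in which the jaws open and shut, and the axes are right-handed (so a half turn about z gives the same grasp; the last joint's range is limited). The gripper opens to 85 mm and grips with 20 to 120 N. Pads are 22 mm wide; open, the fingers measure 114 mm over their backs; the gripper's body (76 mm by 85 mm) begins 54 mm behind the grasp point. The pads swing forward as they close: fully open they stand 13 mm farther back than shut.
Start: joints at [1.271, 0.264, 1.604, -0, 1.274, -0.037], TCP at [0.175, 0.652, 0.231] pointing down, gripper open.
Joint ranges: [-2.63, 2.63], [-0.94, 2.18], [0.31, 2.57], [-1.31, 4.45], [0, 2.66], [-2.55, 2.55]. Speed limits (rad/s): [2.57, 2.57, 3.14, 3.14, 3.14, 3.14].

### API

Orientations are given as a rotation vector (axis times angle).
In Python, from workcell import bot, read_camera gives the robot as it stands.
- The arm moves only by the tool arm_command, never from a script. Its argument "rows" is a list of rows, each an object with "delta_rot": the turn, a rotation vector about the tool's x, y, z in rad, a list of three; "xyz": the shift along the tool's x, y, z in m, a list of three; "gripper": the finger opening in m, from 0 to 0.0854. A call has 1 to 12 rows; each row shifts and turns the commanded pose from where the row before left it, along the tool's axes as they then stand; what a row does not reach is not made up. A row lasts 1/10 s, in which the tool goes at most 50 mm and 8.59 degrees, less where a joint would pass 70% of its speed; a pose out of reach is approached as far as the arm can. A call is refused whole if a number of a shift passes 0.05 or a number of a turn 0.15, either way. A call with a gripper value outside its range is refused whole. The fingers move at their own pace and stop on an object; "force" is the grip in N (left out, the last holds). Time passes only in rows, so rows that do not move let the fingers close. It gives the time, the measured TCP pose, the force and the opening at its end, in the units of the state.
- bot.read_state(): the state, without advancing time (a new reading comes with each control period).
- read_camera(name): name is "scene" or "top" or "wrist"; returns a dict with "pixels" (420x560x3 uint8, red, green, blue), "range_z" (420x560 float32, m along the optical axis (not along the pixel's ray), 0 where there is no reading), "intrinsics" (3x3 intrinsics, pixels), "camera_from_world" (4x4, takes a point from world to camera coordinates). Camera axes: x right, y up, looking along -z (the intrinsics and any distortion apply to the point x, -y, -z); pixel columns grow to the right and rows downward; lengths in m; the calibration is good to about 2 mm. A picture is of the moment at which its call begins.
- bot.finish_job(): hands the job in, once; it reports no verdict.
The state is a dict: "time": time; "q": joint angles; "joint_vel": joint speeds; "joint_torque": joint torques, N m; "tool_pos": TCP position; "tcp_rot": TCP orientation; "wrist_force": force on the tool from outside, world axes, zero at the start; "torque": the same for the moment, N m; "width": opening from 0.0 (shut) to 1.0 (fully open).
Only numpy, scipy, OpenCV 4.12 (cv2) and the standard library are available. Lean on these libraries where they do the work, as an engineer would, in place of code of your own. Each camera call takes 0.05 s, during which the arm holds its last target.

## Working session

There is one attempt and no reset: what is moved stays moved. The work goes in short steps, Python scripts to look and compute and a tool call to move; the robot and the scene stay as the last step left them, time stands still between calls to the robot, and variables do not carry over. Pictures are saved under pics/ and viewed, and the job is handed in when it is done.

Besides the shell and the picture viewer there is one more tool, called after ">>>" as name(argument=value, ...) on one line, values as JSON. arm_command: Moves the arm, as the interface text tells. Its arguments: {"type":"object","properties":{"rows":{"type":"array","items":{"type":"object","properties":{"delta_rot":{"type":"array","items":{"type":"number"}},"xyz":{"type":"array","items":{"type":"number"}},"gripper":{"type":"number"}}}},"force":{"type":"number"}},"required":["rows"]}

```bash
ls; mkdir -p pics; cat > h.py <<'E'
import numpy as np, cv2
from workcell import bot, read_camera
def grab(name,tag):
    d=read_camera(name); np.savez(f'{tag}.npz',**d)
    cv2.imwrite(f'pics/{tag}.png',d['pixels'][:,:,::-1]); return d
def cloud(d):
    K=d['intrinsics'];z=d['range_z'];v,u=np.mgrid[:z.shape[0],:z.shape[1]]
    X=(u-K[0,2])/K[0,0]*z;Y=(v-K[1,2])/K[1,1]*z
    P=np.stack([X,-Y,-z,np.ones_like(z)],-1)
    return (P@np.linalg.inv(d['camera_from_world']).T)[...,:3]
def ray(d,u,v,h):
    K=d['intrinsics'];M=np.linalg.inv(d['camera_from_world'])
    r=M[:3,:3]@np.array([(u-K[0,2])/K[0,0],-(v-K[1,2])/K[1,1],-1]);o=M[:3,3]
    return o+r*(h-o[2])/r[2]
E
python3 - <<'E'
from h import *
for n in ['scene','top','wrist']:
    d=grab(n,n+'0'); print(n,d['intrinsics'].tolist(),np.linalg.inv(d['camera_from_world'])[:3,3])
print(bot.read_state())
E
```

```text
pics
scene [[402.26555916028605, 0.0, 278.42534097814513], [0.0, 402.26555916028605, 204.83398792081832], [0.0, 0.0, 1.0]] [ 0.89851442 -0.6625358   0.636184  ]
top [[500.1391512824097, 0.0, 276.56920733398766], [0.0, 500.1391512824097, 210.05876345030785], [0.0, 0.0, 1.0]] [ 0.25774037 -0.03752024  1.4887867 ]
wrist [[326.51589849187854, 0.0, 277.8416140696353], [0.0, 326.51589849187854, 206.10933995878233], [0.0, 0.0, 1.0]] [0.1054982  0.67079626 0.37177592]
{'time': 0.15, 'q': array([ 1.27111750e+00,  2.64605204e-01,  1.60508633e+00, -9.10980163e-06,
        1.27369940e+00, -3.68731800e-02]), 'joint_vel': array([-0.00022995, -0.00309534, -0.00465673, -0.00017995,  0.00063064,
       -0.00177571]), 'joint_torque': array([ 7.09698907e-05, -5.15901625e+01, -3.67958629e+01, -8.15578551e-05,
        8.02522613e-03,  2.70938762e-05]), 'tool_pos': array([0.17517495, 0.65127338, 0.23021705]), 'tcp_rot': array([ 2.49252016e+00,  1.91059160e+00, -2.29502315e-03]), 'wrist_force': array([-0.37746054, -0.72927011,  0.08581034]), 'torque': array([-0.03327868,  0.02530253, -0.03159218]), 'width': 0.997057933197864}
```

View pics/scene0.png

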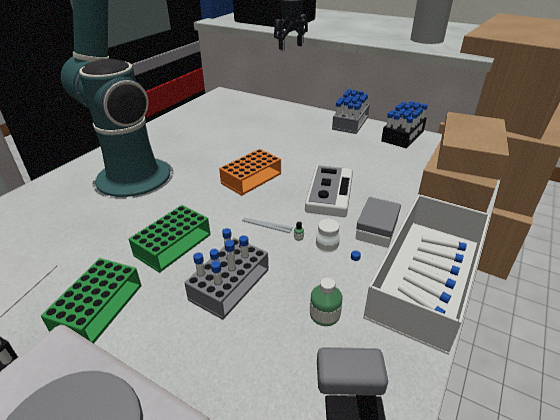

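View pics/top0.png

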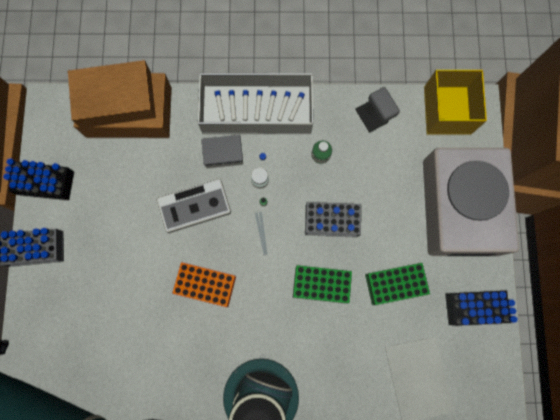

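View pics/wrist0.png

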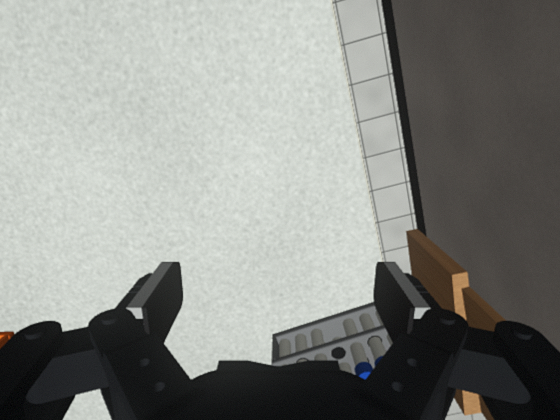

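The top view shows the rack at about (333,219), the keypad at about (194,205), and its round key probably at (214,202). In the scene view six tubes stand in the grey rack at about (228,272). Next I'll measure and enlarge.

```bash
python3 - <<'E'
from h import *
L=lambda n:dict(np.load(n+'.npz'))
t=L('top0');s=L('scene0')
def caps(d,box):
    hsv=cv2.cvtColor(d['pixels'],cv2.COLOR_RGB2HSV)
    m=((hsv[...,0]>100)&(hsv[...,0]<130)&(hsv[...,1]>150)&(hsv[...,2]>60)).astype(np.uint8)
    k=np.zeros_like(m);x0,y0,x1,y1=box;k[y0:y1,x0:x1]=1;m*=k
    n,l,st,c=cv2.connectedComponentsWithStats(m);P=cloud(d)
    for i in range(1,n):
        if st[i,4]<8: continue
        q=P[l==i];q=q[q[:,2]>.06]
        print(c[i].round(1),st[i,:].tolist(),'zmax',np.percentile(q[:,2],[50,90]).round(3),'med',np.median(q,0).round(3))
caps(t,(295,190,370,245));print();caps(s,(180,220,280,310))
P=cloud(t)
# rack top plane & keypad
for nm,(x0,y0,x1,y1),zr in [('rack',(295,190,370,250),(.045,.065)),('keypad',(150,170,240,240),(.025,.05)),]:
    q=P[y0:y1,x0:x1].reshape(-1,3);q=q[(q[:,2]>zr[0])&(q[:,2]<zr[1])]
    print(nm,cv2.minAreaRect(q[:,:2].astype(np.float32)),np.median(q[:,2]))
a=cv2.resize(t['pixels'][190:250,295:375],None,fx=5,fy=5,interpolation=3)
b=cv2.resize(t['pixels'][175:235,155:235],None,fx=5,fy=5,interpolation=3)
cv2.imwrite('pics/crop1.png',np.hstack([a,b])[:,:,::-1])
a=cv2.resize(s['pixels'][220:320,180:280],None,fx=4,fy=4,interpolation=3)
b=cv2.resize(s['pixels'][140:240,280:380],None,fx=4,fy=4,interpolation=3)
cv2.imwrite('pics/crop2.png',np.hstack([a,b])[:,:,::-1])
E
```

```text
[336.1 209.5] [334, 207, 6, 6, 29] zmax [0.124 0.128] med [ 0.517 -0.209  0.124]
[319.7 210.3] [317, 208, 6, 6, 26] zmax [0.106 0.11 ] med [ 0.518 -0.164  0.106]
[350.8 211.4] [348, 209, 6, 6, 28] zmax [0.105 0.109] med [ 0.515 -0.253  0.105]
[319.4 225.6] [317, 223, 6, 6, 28] zmax [0.104 0.108] med [ 0.474 -0.163  0.104]
[334.1 227.7] [332, 225, 5, 6, 24] zmax [0.081 0.085] med [ 0.473 -0.207  0.081]
[350.5 226.8] [348, 224, 6, 6, 30] zmax [0.107 0.108] med [ 0.471 -0.252  0.107]

[226.3 233. ] [222, 229, 9, 10, 64] zmax [0.103 0.106] med [ 0.479 -0.167  0.103]
[243.2 240.5] [239, 236, 9, 10, 73] zmax [0.102 0.106] med [ 0.523 -0.169  0.102]
[229.2 245.4] [225, 240, 9, 12, 87] zmax [0.122 0.125] med [ 0.521 -0.212  0.122]
[214.1 253.8] [210, 249, 9, 11, 74] zmax [0.08  0.082] med [ 0.479 -0.211  0.08 ]
[197.9 257.9] [193, 253, 10, 11, 81] zmax [0.104 0.106] med [ 0.477 -0.256  0.104]
[215.6 266.3] [211, 261, 10, 12, 95] zmax [0.104 0.106] med [ 0.52  -0.256  0.104]
rack ((0.5056540369987488, -0.20803141593933105), (0.15909361839294434, 0.0932052806019783), 88.39089965820312) 0.0561802925261764
keypad ((0.5468572378158569, 0.20431984961032867), (0.11212629824876785, 0.20050360262393951), 17.91095542907715) 0.03622972547063741
```

View pics/crop1.png

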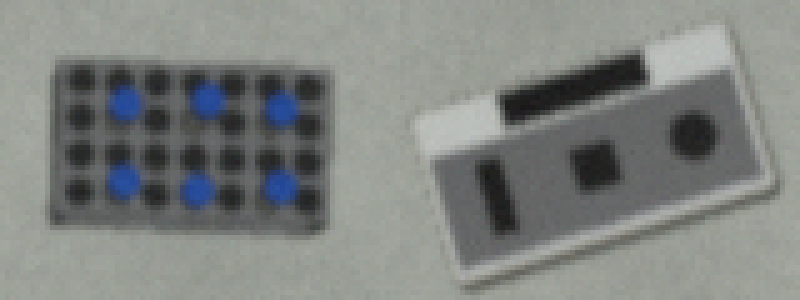

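View pics/crop2.png

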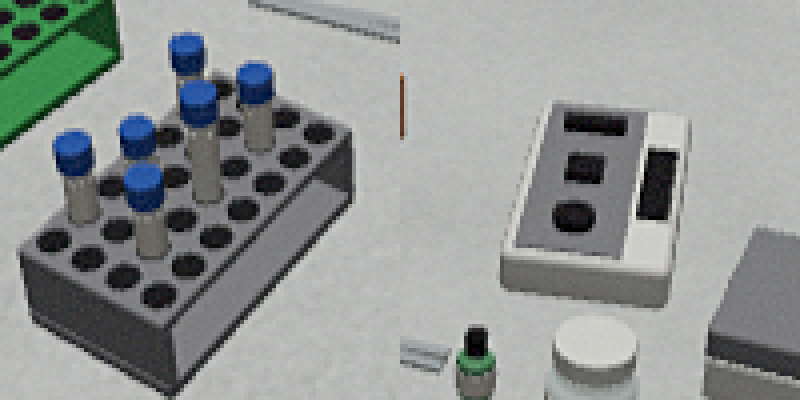

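The raised tube is the middle one of the +x row: scene (229,245), top (336,209), about 20 mm higher than its neighbours. The middle one of the other row at 0.08 m is the short tube. The keys in the top crop, left to right, are bar, square and round, and the round one is near top (214,202). Now I'll refine the positions.

```bash
python3 - <<'E'
from h import *
t=dict(np.load('top0.npz'));s=dict(np.load('scene0.npz'))
# grid: neighbours at cap-side mid height; rays
from itertools import product
top=[((319.7,210.3),.104),((350.8,211.4),.104),((319.4,225.6),.104),((350.5,226.8),.104),((334.1,227.7),.080),((336.1,209.5),.123)]
for (u,v),h in top: print('top',h,ray(t,u,v,h-.002).round(4))
# scene blobs incl cap side: use centre of cap height h-.007
for (u,v),h in [((226.3,233),.104),((243.2,240.5),.104),((229.2,245.4),.123),((214.1,253.8),.08),((197.9,257.9),.104),((215.6,266.3),.104)]:
    print('scene',h,ray(s,u,v,h-.007).round(4))
# keys
for d,(x0,y0,x1,y1),nm in [(t,(155,180,235,230),'top'),(s,(300,160,360,215),'scene')]:
    g=d['pixels'].max(2); m=np.zeros(g.shape,np.uint8); m[y0:y1,x0:x1]=(g[y0:y1,x0:x1]<60)
    n,l,st,c=cv2.connectedComponentsWithStats(m)
    for i in range(1,n):
        if st[i,4]>15: print(nm,c[i].round(1),st[i].tolist(),ray(d,*c[i],.0445 if nm=='top' else .0425).round(4))
E
```

```text
top 0.104 [ 0.5196 -0.1652  0.102 ]
top 0.104 [ 0.5167 -0.2529  0.102 ]
top 0.104 [ 0.4759 -0.1637  0.102 ]
top 0.104 [ 0.4727 -0.251   0.102 ]
top 0.08 [ 0.4737 -0.2078  0.078 ]
top 0.123 [ 0.5184 -0.2091  0.121 ]
scene 0.104 [ 0.4757 -0.163   0.097 ]
scene 0.104 [ 0.5197 -0.1651  0.097 ]
scene 0.123 [ 0.5177 -0.2081  0.116 ]
scene 0.08 [ 0.4745 -0.2068  0.073 ]
scene 0.104 [ 0.4725 -0.2511  0.097 ]
scene 0.104 [ 0.5163 -0.2523  0.097 ]
top [189.2 192.4] [176, 187, 28, 12, 145] [0.5832 0.2149 0.0445]
top [213.2 201.7] [209, 198, 9, 9, 59] [0.5553 0.1431 0.0445]
top [193.7 207.8] [189, 204, 10, 9, 66] [0.5367 0.1999 0.0445]
top [174.  213.8] [171, 207, 7, 15, 64] [0.5188 0.2571 0.0445]
scene [328.4 170.8] [321, 168, 16, 6, 67] [0.5214 0.2546 0.0425]
scene [325.9 181.8] [321, 178, 10, 8, 63] [0.5397 0.1981 0.0425]
scene [343.9 186.1] [339, 178, 10, 17, 126] [0.5905 0.2028 0.0425]
scene [322.9 194. ] [318, 191, 11, 7, 66] [0.5577 0.1412 0.0425]
```

>>> arm_command(rows=[{"xyz": [0,0,0],"gripper": 0},{"xyz": [-0.03,0.02,0],"gripper": 0},{"xyz": [-0.04,0.025,0],"gripper": 0},{"xyz": [-0.04,0.025,0],"gripper": 0},{"xyz": [-0.045,0.02,0],"gripper": 0},{"xyz": [-0.045,0.02,0],"gripper": 0},{"xyz": [-0.045,0.02,0],"gripper": 0},{"xyz": [0,0,0],"gripper": 0}])

```text
invalid input
```

>>> arm_command(rows=[{"xyz": [0,0,0],"delta_rot": [0,0,0],"gripper": 0},{"xyz": [-0.03,0.02,0],"delta_rot": [0,0,0],"gripper": 0},{"xyz": [-0.04,0.025,0],"delta_rot": [0,0,0],"gripper": 0},{"xyz": [-0.04,0.025,0],"delta_rot": [0,0,0],"gripper": 0},{"xyz": [-0.045,0.02,0],"delta_rot": [0,0,0],"gripper": 0},{"xyz": [-0.045,0.02,0],"delta_rot": [0,0,0],"gripper": 0},{"xyz": [-0.045,0.02,0],"delta_rot": [0,0,0],"gripper": 0},{"xyz": [0,0,0],"delta_rot": [0,0,0],"gripper": 0}], force=20)

```text
time: 0.95
tool_pos: [0.237, 0.3762, 0.2304]
tcp_rot: [2.495, 1.906, -0.004]
wrist_force: [0.3, 0.6, -0.5]
width: -0.003
```

>>> arm_command(rows=[{"xyz": [-0.026,0.033,0],"delta_rot": [0,0,0],"gripper": 0},{"xyz": [-0.026,0.033,0],"delta_rot": [0,0,0],"gripper": 0},{"xyz": [-0.026,0.033,0],"delta_rot": [0,0,0],"gripper": 0},{"xyz": [-0.026,0.033,0],"delta_rot": [0,0,0],"gripper": 0},{"xyz": [-0.026,0.033,0],"delta_rot": [0,0,0],"gripper": 0},{"xyz": [-0.026,0.033,0],"delta_rot": [0,0,0],"gripper": 0},{"xyz": [-0.026,0.033,0],"delta_rot": [0,0,0],"gripper": 0},{"xyz": [-0.026,0.033,0],"delta_rot": [0,0,0],"gripper": 0},{"xyz": [0,0,0],"delta_rot": [0,0,0],"gripper": 0}])

```text
time: 1.85
tool_pos: [0.441, 0.1089, 0.2317]
tcp_rot: [2.497, 1.903, 0.001]
wrist_force: [-1.0, 1.6, -0.1]
width: 0.001
```

```bash
cat > w.py <<'E'
import sys
from h import *
from scipy.spatial.transform import Rotation as R
s=bot.read_state();T=np.array([float(a) for a in sys.argv[1:4]])
r=R.from_rotvec(s['tcp_rot']);print(s['time'],s['tool_pos'].round(4),r.as_matrix().round(4).tolist(),'q',s['q'].round(2),'F',s['wrist_force'].round(2))
print('shift tool',r.inv().apply(T-s['tool_pos']).round(4),'rot to vertical', )
z=r.inv().apply([0,0,-1]);print('tilt fix',np.cross([0,0,1],z).round(4))
E
python3 w.py 0.518 -0.209 0.2
```

```text
1.85 [0.441  0.1089 0.2317] [[0.2648, 0.9643, 0.002], [0.9643, -0.2648, -0.0013], [-0.0007, 0.0023, -1.0]] q [ 0.19 -0.17  2.05 -0.    1.25 -1.11] F [-0.99  1.62 -0.07]
shift tool [-0.2861  0.1583  0.0322] rot to vertical
tilt fix [ 0.0023  0.0007 -0.    ]
```

>>> arm_command(rows=[{"xyz": [-0.0318,0.0176,0],"delta_rot": [0,0,0],"gripper": 0},{"xyz": [-0.0318,0.0176,0],"delta_rot": [0,0,0],"gripper": 0},{"xyz": [-0.0318,0.0176,0],"delta_rot": [0,0,0],"gripper": 0},{"xyz": [-0.0318,0.0176,0],"delta_rot": [0,0,0],"gripper": 0},{"xyz": [-0.0318,0.0176,0],"delta_rot": [0,0,0],"gripper": 0},{"xyz": [-0.0318,0.0176,0],"delta_rot": [0,0,0],"gripper": 0},{"xyz": [-0.0318,0.0176,0],"delta_rot": [0,0,0],"gripper": 0},{"xyz": [-0.0318,0.0176,0.005],"delta_rot": [0,0,0],"gripper": 0},{"xyz": [-0.0318,0.0176,0.005],"delta_rot": [0,0,0],"gripper": 0},{"xyz": [0,0,0.02],"delta_rot": [0,0,0],"gripper": 0},{"xyz": [0,0,0],"delta_rot": [0,0,0],"gripper": 0},{"xyz": [0,0,0],"delta_rot": [0,0,0],"gripper": 0}])

```text
time: 3.05
tool_pos: [0.5165, -0.2043, 0.2007]
tcp_rot: [-2.491, -1.911, 0.001]
wrist_force: [-0.8, 0.6, -0.2]
width: 0.001
```

```bash
python3 w.py 0.518 -0.209 0.14; python3 - <<'E'
from h import *
grab('wrist','w1');s=grab('scene','s1')
b=cv2.resize(s['pixels'][170:320,140:310],None,fx=4,fy=4,interpolation=3)
cv2.imwrite('pics/s1c.png',b[:,:,::-1])
E
```

```text
3.05 [ 0.5165 -0.2043  0.2007] [[0.2591, 0.9658, -0.0017], [0.9658, -0.2591, 0.0013], [0.0008, -0.002, -1.0]] q [-0.42  0.06  1.9   0.    1.19 -1.73] F [-0.76  0.58 -0.22]
shift tool [-0.0042  0.0028  0.0607] rot to vertical
tilt fix [-0.002  -0.0008  0.    ]
```

View pics/s1c.png

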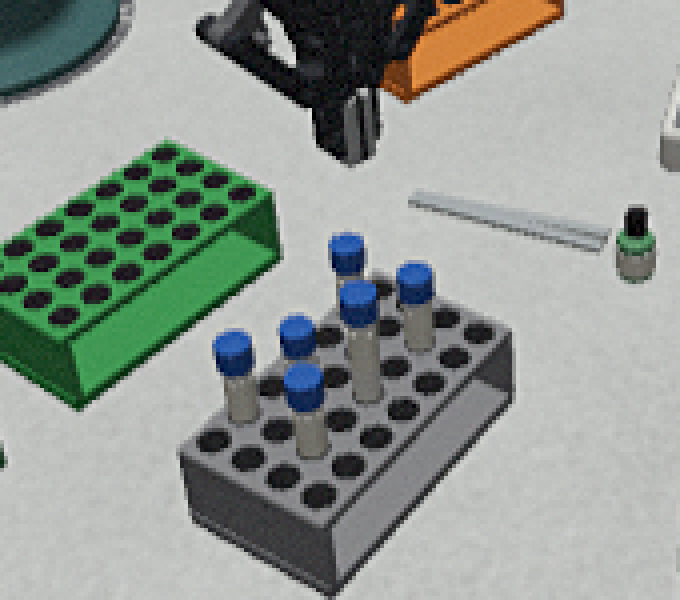

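View pics/w1.png

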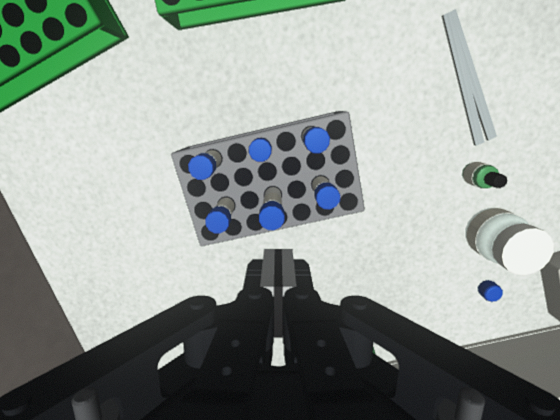

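The fingers are shut above the middle of the +x row. In the wrist view the raised cap is at (272,215). I'll cross-check it there and then descend.

```bash
python3 - <<'E'
from h import *
w=dict(np.load('w1.npz'))
hsv=cv2.cvtColor(w['pixels'],cv2.COLOR_RGB2HSV);m=((hsv[...,0]>100)&(hsv[...,0]<130)&(hsv[...,1]>150)&(hsv[...,2]>60)).astype(np.uint8)
n,l,st,c=cv2.connectedComponentsWithStats(m);P=cloud(w)
for i in range(1,n):
    if st[i,4]>100: q=P[l==i];print(c[i].round(1),np.median(q,0).round(4),np.percentile(q[:,2],[50,90]).round(4),[ray(w,*c[i],h).round(4)[:2].tolist() for h in(.121,.101,.078)])
E
```

```text
[316.5 139.9] [ 0.4745 -0.1638  0.1031] [0.1031 0.104 ] [[0.4725, -0.1653], [0.4748, -0.1635], [0.4775, -0.1614]]
[259.7 149.6] [ 0.4729 -0.2071  0.0792] [0.0792 0.0801] [[0.4689, -0.2037], [0.4708, -0.2053], [0.4731, -0.2073]]
[200.3 167. ] [ 0.4715 -0.2509  0.1031] [0.1031 0.104 ] [[0.4697, -0.2461], [0.4717, -0.2516], [0.4741, -0.2579]]
[327.5 196.7] [ 0.5181 -0.1652  0.1031] [0.1031 0.104 ] [[0.5128, -0.1667], [0.5187, -0.1651], [0.5255, -0.1632]]
[271.3 215.9] [ 0.5159 -0.2084  0.1224] [0.1224 0.1234] [[0.5162, -0.2086], [0.5224, -0.2107], [0.5296, -0.2132]]
[216.7 221.5] [ 0.5151 -0.2525  0.1032] [0.1032 0.104 ] [[0.5101, -0.2475], [0.5158, -0.2532], [0.5224, -0.2596]]
[492.6 292.3] [ 0.7026 -0.0009  0.0148] [0.0148 0.0158] [[0.6198, -0.0608], [0.6354, -0.0496], [0.6533, -0.0367]]
```

>>> arm_command(rows=[{"xyz": [-0.004,0.003,0.01],"delta_rot": [-0.002,-0.001,0],"gripper": 0},{"xyz": [0,0,0.02],"delta_rot": [0,0,0],"gripper": 0},{"xyz": [0,0,0.02],"delta_rot": [0,0,0],"gripper": 0},{"xyz": [0,0,0.01],"delta_rot": [0,0,0],"gripper": 0},{"xyz": [0,0,0],"delta_rot": [0,0,0],"gripper": 0},{"xyz": [0,0,0],"delta_rot": [0,0,0],"gripper": 0}])

```text
time: 3.75
tool_pos: [0.519, -0.2102, 0.1417]
tcp_rot: [2.491, 1.91, 0.001]
wrist_force: [0.3, 0.3, 0.8]
width: -0.004
```

```bash
python3 w.py 0.518 -0.209 0.104
```

```text
3.75 [ 0.519  -0.2102  0.1417] [[0.2595, 0.9657, 0.0022], [0.9658, -0.2595, -0.0018], [-0.0012, 0.0026, -1.0]] q [-0.43  0.12  1.95 -0.    1.07 -1.74] F [0.27 0.34 0.82]
shift tool [ 0.001  -0.0014  0.0377] rot to vertical
tilt fix [ 0.0026  0.0012 -0.    ]
```

The three views agree within 2 mm, so I'll press in slow steps.

>>> arm_command(rows=[{"xyz": [0.001,-0.002,0.008],"delta_rot": [0,0,0],"gripper": 0},{"xyz": [0,0,0.007],"delta_rot": [0,0,0],"gripper": 0},{"xyz": [0,0,0.002],"delta_rot": [0,0,0],"gripper": 0},{"xyz": [0,0,0.002],"delta_rot": [0,0,0],"gripper": 0},{"xyz": [0,0,0.002],"delta_rot": [0,0,0],"gripper": 0},{"xyz": [0,0,0.002],"delta_rot": [0,0,0],"gripper": 0},{"xyz": [0,0,0.002],"delta_rot": [0,0,0],"gripper": 0},{"xyz": [0,0,0],"delta_rot": [0,0,0],"gripper": 0}])

```text
time: 4.55
tool_pos: [0.5171, -0.2088, 0.1161]
tcp_rot: [2.491, 1.91, 0.001]
wrist_force: [0.0, 0.1, 1.1]
width: 0.003
```

```bash
python3 w.py 0.517 -0.2085 0.104
```

```text
4.55 [ 0.5171 -0.2088  0.1161] [[0.2598, 0.9657, 0.0019], [0.9657, -0.2598, -0.0016], [-0.001, 0.0022, -1.0]] q [-0.43  0.14  1.97 -0.    1.02 -1.74] F [0.04 0.14 1.1 ]
shift tool [ 0.0003 -0.0002  0.0121] rot to vertical
tilt fix [ 0.0022  0.001  -0.    ]
```

>>> arm_command(rows=[{"xyz": [0,0,0.002],"delta_rot": [0,0,0],"gripper": 0},{"xyz": [0,0,0.002],"delta_rot": [0,0,0],"gripper": 0},{"xyz": [0,0,0.002],"delta_rot": [0,0,0],"gripper": 0}])

```text
time: 4.85
tool_pos: [0.5173, -0.2089, 0.1103]
tcp_rot: [2.491, 1.91, 0.001]
wrist_force: [-1.4, 1.5, 5.2]
width: 0.004
```

```bash
python3 w.py 0.517 -0.2085 0.104; python3 - <<'E'
from h import *
s=grab('scene','s2')
b=cv2.resize(s['pixels'][200:300,170:290],None,fx=6,fy=6,interpolation=3)
cv2.imwrite('pics/s2c.png',b[:,:,::-1])
E
```

```text
4.85 [ 0.5173 -0.2089  0.1103] [[0.2598, 0.9657, 0.0022], [0.9657, -0.2597, -0.0018], [-0.0011, 0.0026, -1.0]] q [-0.43  0.15  1.98 -0.    1.01 -1.74] F [-1.41  1.48  5.24]
shift tool [ 0.0003 -0.0004  0.0063] rot to vertical
tilt fix [ 0.0026  0.0011 -0.    ]
```

View pics/s2c.png

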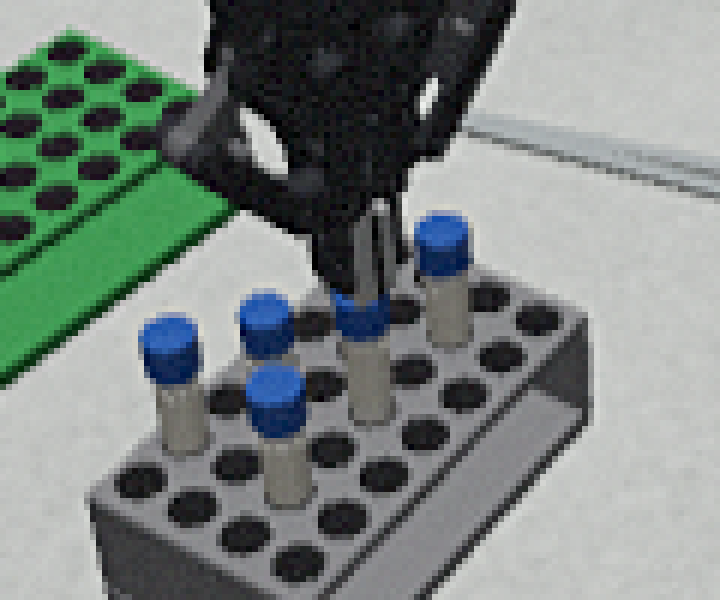

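The tip sits centred on the cap, at about (360,300) in the crop, and pushes with about 5 N while the tube slides. I'll take the last 6 mm in 1 mm steps.

>>> arm_command(rows=[{"xyz": [0,0,0.001],"delta_rot": [0,0,0],"gripper": 0},{"xyz": [0,0,0.001],"delta_rot": [0,0,0],"gripper": 0},{"xyz": [0,0,0.001],"delta_rot": [0,0,0],"gripper": 0},{"xyz": [0,0,0.001],"delta_rot": [0,0,0],"gripper": 0},{"xyz": [0,0,0.001],"delta_rot": [0,0,0],"gripper": 0}])

```text
time: 5.4
tool_pos: [0.5173, -0.2089, 0.1053]
tcp_rot: [2.491, 1.91, 0.001]
wrist_force: [-0.3, 1.5, 4.0]
width: 0.0
```

>>> arm_command(rows=[{"xyz": [0,0,0.0005],"delta_rot": [0,0,0],"gripper": 0}])

```text
time: 5.5
tool_pos: [0.5173, -0.2089, 0.1048]
tcp_rot: [2.491, 1.91, 0.001]
wrist_force: [-0.2, 1.3, 4.1]
width: 0.0
```

>>> arm_command(rows=[{"xyz": [0,0,0.0005],"delta_rot": [0,0,0],"gripper": 0}])

```text
time: 5.6
tool_pos: [0.5173, -0.2089, 0.1043]
tcp_rot: [2.491, 1.91, 0.001]
wrist_force: [-0.7, -0.4, 4.5]
width: 0.001
```

>>> arm_command(rows=[{"xyz": [0,0,0.0005],"delta_rot": [0,0,0],"gripper": 0}])

```text
time: 5.7
tool_pos: [0.5173, -0.2089, 0.104]
tcp_rot: [2.491, 1.91, 0.001]
wrist_force: [-1.3, 0.4, 6.8]
width: 0.003
```

>>> arm_command(rows=[{"xyz": [0,0,0.0005],"delta_rot": [0,0,0],"gripper": 0}])

```text
time: 5.8
tool_pos: [0.5173, -0.2089, 0.104]
tcp_rot: [2.491, 1.91, 0.001]
wrist_force: [-1.7, 1.2, 9.8]
width: -0.003
```

>>> arm_command(rows=[{"xyz": [0,0,0],"delta_rot": [0,0,0],"gripper": 0},{"xyz": [0,0,0],"delta_rot": [0,0,0],"gripper": 0}])

```text
time: 6.0
tool_pos: [0.5173, -0.2089, 0.104]
tcp_rot: [2.491, 1.91, 0.001]
wrist_force: [-1.6, 1.0, 7.5]
width: 0.002
```

The tube has hit its stop at 0.104 m: the TCP no longer moves and the force rises. I'll retreat and check.

>>> arm_command(rows=[{"xyz": [0,0,-0.005],"delta_rot": [0,0,0],"gripper": 0},{"xyz": [0,0,-0.02],"delta_rot": [0,0,0],"gripper": 0},{"xyz": [0,0,-0.04],"delta_rot": [0,0,0],"gripper": 0},{"xyz": [0,0,-0.035],"delta_rot": [0,0,0],"gripper": 0},{"xyz": [0,0,0],"delta_rot": [0,0,0],"gripper": 0},{"xyz": [0,0,0],"delta_rot": [0,0,0],"gripper": 0}])

```text
time: 6.6
tool_pos: [0.5173, -0.2088, 0.204]
tcp_rot: [2.49, 1.909, 0.002]
wrist_force: [-0.4, 0.2, 0.2]
width: 0.002
```

```bash
python3 w.py 0.556 0.142 0.2; python3 - <<'E'
from h import *
s=grab('scene','s3');w=grab('wrist','w3')
hsv=cv2.cvtColor(w['pixels'],cv2.COLOR_RGB2HSV);m=((hsv[...,0]>100)&(hsv[...,0]<130)&(hsv[...,1]>150)&(hsv[...,2]>60)).astype(np.uint8)
n,l,st,c=cv2.connectedComponentsWithStats(m);P=cloud(w)
for i in range(1,n):
    if st[i,4]>100: q=P[l==i];print(c[i].round(1),np.median(q,0).round(4),np.percentile(q[:,2],[50,90]).round(4))
b=cv2.resize(s['pixels'][170:320,140:310],None,fx=4,fy=4,interpolation=3)
cv2.imwrite('pics/s3c.png',b[:,:,::-1])
E
```

```text
6.6 [ 0.5173 -0.2088  0.204 ] [[0.2598, 0.9656, 0.0032], [0.9657, -0.2598, -0.0022], [-0.0013, 0.0037, -1.0]] q [-0.43  0.06  1.89 -0.    1.19 -1.74] F [-0.37  0.25  0.16]
shift tool [ 0.3489 -0.0538  0.0033] rot to vertical
tilt fix [ 0.0037  0.0013 -0.    ]
[322.  138.1] [ 0.4747 -0.1639  0.1031] [0.1031 0.1041]
[265.1 147.7] [ 0.4729 -0.2071  0.0791] [0.0791 0.08  ]
[206.4 165. ] [ 0.4714 -0.251   0.1031] [0.1031 0.1041]
[332.8 194.8] [ 0.5182 -0.1653  0.1031] [0.1031 0.104 ]
[277.2 206.3] [ 0.516  -0.2086  0.103 ] [0.103 0.104]
[222.6 219.5] [ 0.5154 -0.2524  0.1032] [0.1032 0.104 ]
[495.7 290. ] [ 0.7025 -0.001   0.0149] [0.0149 0.0159]
```

View pics/s3c.png

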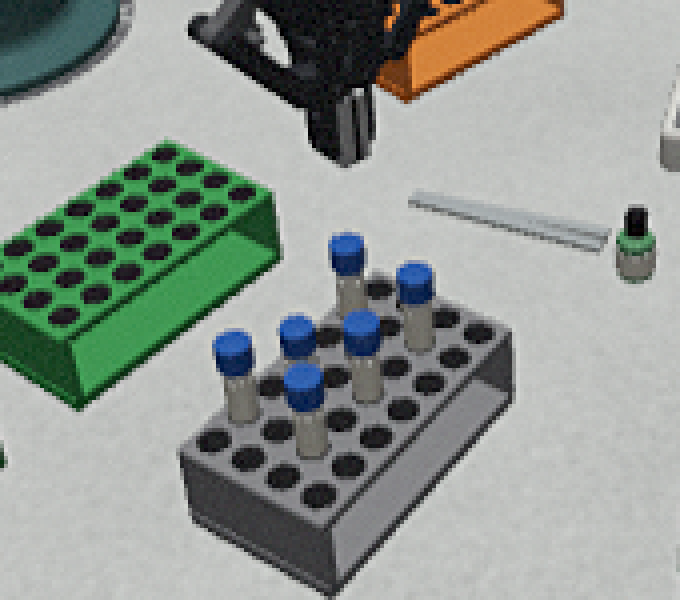

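All five long caps now read the same, 0.103–0.104 m, so the tube is home. Next I'll go above the round key.

>>> arm_command(rows=[{"xyz": [0.03,-0.005,0],"delta_rot": [0.004,0.001,0],"gripper": 0},{"xyz": [0.035,-0.0055,0],"delta_rot": [0,0,0],"gripper": 0},{"xyz": [0.035,-0.0055,0],"delta_rot": [0,0,0],"gripper": 0},{"xyz": [0.035,-0.0055,0],"delta_rot": [0,0,0],"gripper": 0},{"xyz": [0.035,-0.0055,0],"delta_rot": [0,0,0],"gripper": 0},{"xyz": [0.035,-0.0055,0],"delta_rot": [0,0,0],"gripper": 0},{"xyz": [0.035,-0.0055,0],"delta_rot": [0,0,0],"gripper": 0},{"xyz": [0.035,-0.0055,0],"delta_rot": [0,0,0],"gripper": 0},{"xyz": [0.035,-0.0055,0],"delta_rot": [0,0,0],"gripper": 0},{"xyz": [0.039,-0.005,0],"delta_rot": [0,0,0],"gripper": 0},{"xyz": [0,0,0],"delta_rot": [0,0,0],"gripper": 0},{"xyz": [0,0,0],"delta_rot": [0,0,0],"gripper": 0}])

```text
time: 7.9
tool_pos: [0.5541, 0.1428, 0.2011]
tcp_rot: [-2.489, -1.912, 0.008]
wrist_force: [-1.2, -0.6, -0.1]
width: -0.003
```

```bash
python3 w.py 0.556 0.142 0.08; python3 - <<'E'
from h import *
grab('wrist','w4')
E
```

```text
7.9 [0.5541 0.1428 0.2011] [[0.2576, 0.9662, -0.0058], [0.9663, -0.2576, -0.0008], [-0.0023, -0.0054, -1.0]] q [ 0.21  0.1   1.86  0.    1.19 -1.1 ] F [-1.21 -0.65 -0.07]
shift tool [0.     0.0027 0.1211] rot to vertical
tilt fix [-0.0054  0.0023  0.    ]
```

View pics/w4.png

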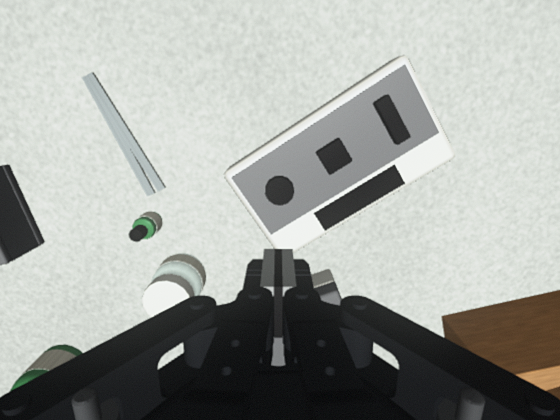

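The wrist view shows the round key at (279,190), square at (334,156) and bar at (392,119). I'll cross-check, then descend.

```bash
python3 - <<'E'
from h import *
w=dict(np.load('w4.npz'));g=w['pixels'].max(2);m=np.zeros(g.shape,np.uint8);m[60:235,235:440]=g[60:235,235:440]<60
n,l,st,c=cv2.connectedComponentsWithStats(m);P=cloud(w)
for i in range(1,n):
    if st[i,4]>80: print(c[i].round(1),st[i].tolist(),ray(w,*c[i],.044).round(4),np.median(P[l==i],0).round(4))
E
```

```text
[391.1 119.1] [374, 95, 36, 49, 823] [0.5177 0.2562 0.044 ] [0.5176 0.2561 0.044 ]
[333.6 155.6] [317, 138, 35, 36, 713] [0.5361 0.2002 0.044 ] [0.536  0.2002 0.0441]
[359.5 197.2] [315, 166, 89, 64, 1807] [0.5808 0.2155 0.044 ] [0.5839 0.2173 0.0344]
[279.3 189.8] [266, 176, 28, 29, 609] [0.5543 0.1441 0.044 ] [0.5542 0.1441 0.0442]
```

>>> arm_command(rows=[{"xyz": [0,0.0025,0.02],"delta_rot": [-0.005,0.002,0],"gripper": 0},{"xyz": [0,0,0.03],"delta_rot": [0,0,0],"gripper": 0},{"xyz": [0,0,0.03],"delta_rot": [0,0,0],"gripper": 0},{"xyz": [0,0,0.03],"delta_rot": [0,0,0],"gripper": 0},{"xyz": [0,0,0.015],"delta_rot": [0,0,0],"gripper": 0},{"xyz": [0,0,0],"delta_rot": [0,0,0],"gripper": 0},{"xyz": [0,0,0],"delta_rot": [0,0,0],"gripper": 0}])

```text
time: 8.65
tool_pos: [0.5586, 0.1412, 0.0788]
tcp_rot: [2.493, 1.909, 0.006]
wrist_force: [0.7, -0.8, 0.8]
width: 0.002
```

```bash
python3 w.py 0.556 0.142 0.039; python3 - <<'E'
from h import *
s=grab('scene','s5')
b=cv2.resize(s['pixels'][110:230,270:400],None,fx=5,fy=5,interpolation=3)
cv2.imwrite('pics/s5c.png',b[:,:,::-1])
E
```

```text
8.65 [0.5586 0.1412 0.0788] [[0.2607, 0.9654, 0.0037], [0.9654, -0.2607, 0.0011], [0.002, 0.0033, -1.0]] q [ 0.2   0.22  1.96  0.    0.96 -1.1 ] F [ 0.7  -0.8   0.85]
shift tool [-0.     -0.0028  0.0398] rot to vertical
tilt fix [ 0.0033 -0.002   0.    ]
```

View pics/s5c.png

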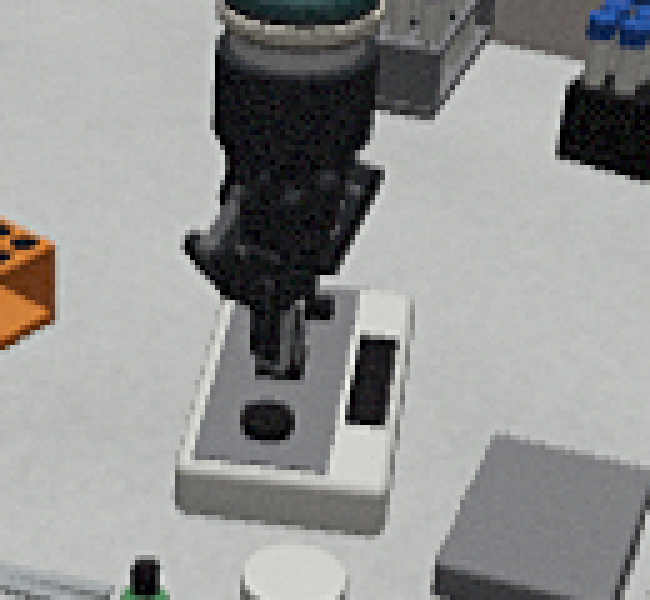

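The views agree on (0.555, 0.143), and the fingers are about 34 mm above the round key. I'll correct by about 4 mm, descend, and press slowly.

>>> arm_command(rows=[{"xyz": [0.001,-0.004,0.01],"delta_rot": [0,0,0],"gripper": 0},{"xyz": [0,0,0.01],"delta_rot": [0,0,0],"gripper": 0},{"xyz": [0,0,0.008],"delta_rot": [0,0,0],"gripper": 0},{"xyz": [0,0,0.003],"delta_rot": [0,0,0],"gripper": 0},{"xyz": [0,0,0],"delta_rot": [0,0,0],"gripper": 0}])

```text
time: 9.2
tool_pos: [0.5539, 0.1438, 0.0463]
tcp_rot: [2.493, 1.911, 0.003]
wrist_force: [0.0, -0.1, 0.2]
width: 0.004
```

>>> arm_command(rows=[{"xyz": [0,0,0.001],"delta_rot": [0,0,0],"gripper": 0},{"xyz": [0,0,0.001],"delta_rot": [0,0,0],"gripper": 0},{"xyz": [0,0,0.001],"delta_rot": [0,0,0],"gripper": 0},{"xyz": [0,0,0.001],"delta_rot": [0,0,0],"gripper": 0}])

```text
time: 9.6
tool_pos: [0.5551, 0.144, 0.0438]
tcp_rot: [2.492, 1.91, 0.006]
wrist_force: [0.4, -0.3, 1.2]
width: 0.005
```

>>> arm_command(rows=[{"xyz": [0,0,0.001],"delta_rot": [0,0,0],"gripper": 0},{"xyz": [0,0,0.001],"delta_rot": [0,0,0],"gripper": 0},{"xyz": [0,0,0.001],"delta_rot": [0,0,0],"gripper": 0}])

```text
time: 9.9
tool_pos: [0.5551, 0.144, 0.0407]
tcp_rot: [2.492, 1.91, 0.007]
wrist_force: [-1.0, 0.2, 3.3]
width: -0.001
```

>>> arm_command(rows=[{"xyz": [0,0,0.0005],"delta_rot": [0,0,0],"gripper": 0},{"xyz": [0,0,0.0005],"delta_rot": [0,0,0],"gripper": 0}])

```text
time: 10.1
tool_pos: [0.5551, 0.144, 0.0396]
tcp_rot: [2.492, 1.91, 0.006]
wrist_force: [-0.0, -1.1, 3.8]
width: -0.002
```

>>> arm_command(rows=[{"xyz": [0,0,0.0005],"delta_rot": [0,0,0],"gripper": 0},{"xyz": [0,0,0.0005],"delta_rot": [0,0,0],"gripper": 0}])

```text
time: 10.3
tool_pos: [0.5551, 0.144, 0.039]
tcp_rot: [2.492, 1.91, 0.006]
wrist_force: [-1.4, -0.1, 9.9]
width: -0.001
```

>>> arm_command(rows=[{"xyz": [0,0,0.0005],"delta_rot": [0,0,0],"gripper": 0},{"xyz": [0,0,0],"delta_rot": [0,0,0],"gripper": 0}])

```text
time: 10.5
tool_pos: [0.5551, 0.144, 0.039]
tcp_rot: [2.492, 1.91, 0.006]
wrist_force: [-3.0, -0.7, 10.6]
width: -0.003
```

The key bottoms out at 0.039 m with about 10 N. Now I'll release it.

>>> arm_command(rows=[{"xyz": [0,0,-0.003],"delta_rot": [0,0,0],"gripper": 0},{"xyz": [0,0,-0.005],"delta_rot": [0,0,0],"gripper": 0},{"xyz": [0,0,-0.02],"delta_rot": [0,0,0],"gripper": 0},{"xyz": [0,0,-0.04],"delta_rot": [0,0,0],"gripper": 0},{"xyz": [0,0,-0.04],"delta_rot": [0,0,0],"gripper": 0},{"xyz": [0,0,-0.04],"delta_rot": [0,0,0],"gripper": 0},{"xyz": [0,0,0],"delta_rot": [0,0,0],"gripper": 0},{"xyz": [0,0,0],"delta_rot": [0,0,0],"gripper": 0}])

```text
time: 11.3
tool_pos: [0.5545, 0.1438, 0.1868]
tcp_rot: [2.492, 1.91, 0.008]
wrist_force: [0.6, 0.3, -0.2]
width: -0.002
```

```bash
python3 - <<'E'
from h import *
w=grab('wrist','w6');s=grab('scene','s6');s0=dict(np.load('scene0.npz'))
g=w['pixels'].max(2);m=np.zeros(g.shape,np.uint8);m[60:235,235:440]=g[60:235,235:440]<60
n,l,st,c=cv2.connectedComponentsWithStats(m);P=cloud(w)
for i in range(1,n):
    if st[i,4]>80: print(c[i].round(1),np.median(P[l==i],0).round(4))
print(bot.read_state()['tool_pos'],bot.read_state()['wrist_force'])
df=cv2.absdiff(cv2.GaussianBlur(s['pixels'],(3,3),0),cv2.GaussianBlur(s0['pixels'],(3,3),0)).max(2)
n,l,st,c=cv2.connectedComponentsWithStats((df>40).astype(np.uint8))
print([(c[i].round(0).tolist(),int(st[i,4])) for i in range(1,n) if st[i,4]>8])
E
```

```text
[394.4 117.1] [0.5174 0.2561 0.0441]
[334.  155.6] [0.5357 0.2001 0.0441]
[361.1 198.8] [0.5837 0.2174 0.0344]
[277.1 191.6] [0.5538 0.1443 0.0442]
[0.55273934 0.14343572 0.18392655] [ 0.34160354 -0.45264148  0.00332342]
[([104.0, 5.0], 39), ([334.0, 33.0], 2214), ([330.0, 1.0], 60), ([105.0, 18.0], 14), ([106.0, 29.0], 22), ([148.0, 25.0], 9), ([290.0, 34.0], 400), ([77.0, 64.0], 728), ([106.0, 41.0], 16), ([136.0, 57.0], 220), ([152.0, 61.0], 30), ([150.0, 74.0], 229), ([328.0, 104.0], 1856), ([111.0, 81.0], 17), ([143.0, 90.0], 522), ([87.0, 94.0], 275), ([107.0, 108.0], 88), ([126.0, 122.0], 69), ([105.0, 124.0], 39), ([230.0, 249.0], 166)]
```

View pics/s6.png

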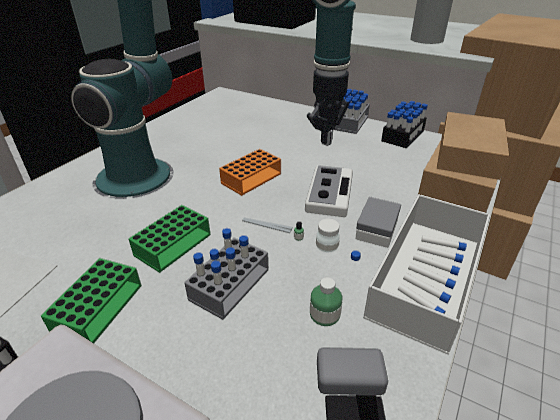

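Apart from the arm, only the pressed tube at (230,249) has changed. The round key reads the same height as before the press, and the arm is clear, so I'm handing in.

```bash
python3 -c "
from workcell import bot
print(bot.finish_job())"
```

```text
the job is handed in; nothing more can be done
None
```

I pressed the raised tube (middle of the rack's +x row) home, then pressed the round key fully down and let it come back up. The job was handed in at about 11.4 s; no verdict is reported.

- **Tube:** it hit its stop with the fingertips at z = 0.104 m. The highest reading was about 10 N, taken at the end of a move. All five long caps then measured the same height, 0.103–0.104 m.
- **Round key:** it bottomed out with the fingertips at z = 0.039 m, with readings up to about 11 N. Once released it measured 0.0442 m, the same as before the press and level with the square and bar keys at 0.0441 m.
- **Everything else:** comparing the scene view before and after, only the pressed tube and the arm had changed. At hand-in the arm stood about 0.14 m above the keypad, touching nothing.

No check failed. The camera views agreed to about 2–3 mm on the positions of the tube and the key.

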